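# Stand a parts tin upright with the bench chute

## Task

Feed the parts tin with the purple cap down the chute: lay it in the chute's wide mouth with its bare steel end downhill and let go, so that it slides down and ends up standing in the upright pocket at the foot, purple cap up. Do not let go of it high above the chute, and leave the blue-capped tin, the copper-capped tin and the black loupe where they are.

Things in the scene. Friction and masses are not known exactly. Their poses are not given: they have to be found in the camera images.
- purple_tin: The tin to feed: a closed round steel tin, 30 mm diameter, 60 mm long, 60 to 120 g, lying on its side on the table; the last 17 mm at one end is a purple cap of the same diameter, the rest is bare steel. Origin in the middle of the tin (15 mm above the table at the start); its +x axis runs along the tin's axis towards the purple cap.
- mouth: Wide mouth of the fixed chute: slippery bare aluminium bed sloping down at 40 degrees, blue-painted cheeks 26 mm above it. Origin on the bed surface in the middle of the mouth, 122 mm above the table; +x straight down the slope, +y across, +z the bed's upward normal. Inside 130 mm wide (y -65 to 65 mm) from its closed upper end x = -60 mm to x = 5 mm, where the cheeks begin to converge.
- lip (a point): Middle of the bed's lower edge, where the pocket begins; 115 mm down the slope from the mouth's origin, same axes as the mouth. The cheeks funnel to a channel 46 mm wide from 30 mm before it. A tin laid along the slope (its axis then 15 mm above the bed) slides by itself once let go, is lined up by the funnel, tips over this lip and drops into the pocket; the end that leads ends up at the bottom.
- pocket (a point): Centre of the floor of the upright pocket at the foot of the chute, 6 mm above the table: 46 x 46 mm inside, bare aluminium; open at the top, each side a low wall up to 28 mm and a rail from 60 to 76 mm above the table with a window between, and a backstop 125 mm high on the far side. Its +x axis points level in the downhill direction, z up. A tin that stands in it has its origin 30 mm above this point.
- blue_tin: Bystander: the same tin, lying, with a blue cap. Same origin and axes. Leave it alone.
- copper_tin: Bystander: the same tin, lying, with a copper-coloured cap. Same origin and axes. Leave it alone.
- loupe: Bystander: a watchmaker's eye loupe, black, a 34 mm wide cone 30 mm tall standing on the table. Origin at the centre of its underside. Leave it alone.
- driver_stand: Bystander: a round stand, 84 mm across, grey and black with a red knob and upright watch screwdrivers, 120 mm tall, fixed to the table. Origin at the centre of its underside.
Things that resemble listed ones, but are neither listed nor needed, are in the scene too. Leave any pink or yellow look-alike of the purple_tin alone.

How it is judged:
By the outcome, as a careful person would: the job done as asked, in the order asked, and still so for the second after the job is handed in, with the robot touching nothing.
It also fails if it takes over 34 s, if anything falls off the work surface, if the arm or the gripper's body presses on something with over 40 N, if the wrist force passes 120 N, or if a joint passes its speed limit or range.

## Robot

A 6-joint arm with a two-finger parallel gripper is mounted at the origin on the work surface. World frame = base frame: x ahead of the robot, y to its left, z up, the work surface at z = 0. Lengths are in mm, angles in rad, forces in N, time in s.
With the tool pointing down it reaches from about 350 to 850 mm from the base axis. Payload 8.1 kg.
Tool frame: the origin (TCP) lies between the finger pads; the fingertips stand ahead of it and the grasp point (between the pads) lies 2 mm behind it (ctrl.tcp_to_tips is the z of the fingertips in the tool frame, in mm); z points along the fingers, y is the line along which they close (so a half turn about z gives the same grasp; the last joint's range is limited). The gripper opens to 85 mm and grips with 20 to 120 N. Pads are 22 mm wide; open, the fingers measure 114 mm over their backs; the gripper's body (76 mm by 85 mm) begins 54 mm behind the grasp point. The pads swing forward as they close: fully open they stand 13 mm farther back than shut.
Start: joints at [-1.358, 0.13, 1.488, -0, 1.523, -0.085], TCP at [176.071, -573.589, 248.292] pointing down, gripper open.
Joint ranges: [-2.96, 2.96], [-0.89, 2.26], [0.02, 2.5], [-1.34, 4.48], [0, 2.73], [-2.66, 2.66]. Speed limits (rad/s): [2.39, 2.39, 2.79, 3.14, 3.14, 3.14].

## Interface

Orientations are given as a unit quaternion [x, y, z, w].
In Python, from bench import sensors, capture, get_calibration, ctrl, boxes_of, tip_of gives the robot as it stands. The module is installed in compiled form; this text tells all that it offers.
- The arm moves only by the tool play_rows, never from a script. Its argument "moves" is text: rows parted by semicolons, each of 7 numbers parted by spaces: the shift along the tool's x, y, z each as a share of 200 mm, from -1 to 1, then the turn, a rotation vector about the tool's x, y, z each as a share of 180 degrees, from -1 to 1, then the closure, from -1 (fully open) to 1 (shut). A call has 1 to 10 rows; each row is the pose to reach, as a shift and turn from the pose commanded when the call began, along the tool's axes at that moment, turning the shorter way round; what a row does not reach only later rows make up. A row lasts 1/8 s, in which the tool goes at most 62.5 mm and 10.7 degrees, less where a joint would pass 70% of its speed; a pose out of reach is approached as far as the arm can. A call with a number of a shift or a turn outside -1 to 1 is refused whole. A call with a gripper value outside its range is refused whole. The fingers move at their own pace and stop on an object; "squeeze" is the grip in N (left out, the last holds). Time passes only in rows, so rows that repeat a pose let the fingers close. It gives the time, the measured TCP pose, the force, the opening and the grip force at its end, in the units of the state.
- sensors.sense(): the state, without advancing time (a new reading comes with each control period).
- capture(name): name is "scene" or "top"; returns the picture (400x640x3 uint8, red, green, blue); there is no depth.
- get_calibration(name): a dict with "vfov" (degrees; the focal length in pixels is half the picture's height over the tangent of half this angle, whatever the lens; pixels are square), "cx", "cy" (the principal point, pixels), "world_to_cam" (4x4, takes a point from world to camera coordinates). Camera axes: x right, y up, looking along -z (the intrinsics and any distortion apply to the point x, -y, -z); pixel columns grow to the right and rows downward; lengths in mm; the calibration is good to about 2 mm. A picture is of the moment at which its call begins. get_calibration takes no time and is no camera call.
- ctrl.close_job(): hands the job in; it is judged then, once.
Trained networks look in the newest picture that a camera, given by its name, has taken for a name from the list of things; names that differ only in an ending like _2 or _b are one class to them, and where a whole thing is asked for, a point or a joint stands for the part that bears it (a point fixed in the world has none). Each returns a list of dicts, best first, with "score" (0 to 1); they miss things now and then, are a little off and sometimes report something else, mostly with a low value. They report only what shows in the picture. A call takes as long as a camera call. They do not tell look-alikes from the thing itself.
- boxes_of(camera, label): "rect" ([centre column, centre row, width, height] in pixels, round what is visible of it).
- tip_of(camera, label): "pixel" ([column, row] in pixels: a listed point, or the origin of a listed thing).
The state is a dict: "time_s": time; "joint_positions": joint angles; "qd": joint speeds; "joint_efforts": joint torques, N m; "position": TCP position; "orientation": TCP orientation; "force": force on the tool from outside, world axes, zero at the start; "moment": the same for the moment, N m; "grip_width": opening from 0.0 (shut) to 1.0 (fully open); "gripper_force": force on a finger pad.
Only numpy, scipy, OpenCV 4.12 (cv2) and the standard library are available. Lean on these libraries where they do the work, as an engineer would, in place of code of your own. Each camera call takes 0.05 s, during which the arm holds its last target. There are 200 camera calls.

## Working session

There is one attempt and no reset: what is moved stays moved. The work goes in short steps, Python scripts to look and compute and a tool call to move; the robot and the scene stay as the last step left them, time stands still between calls to the robot, and variables do not carry over. Pictures are saved under pics/ and viewed, at most 10 in all, crops included, and the job is handed in when it is done.

Besides the shell and the picture viewer there is one more tool, called in YAML: its name, and indented under it one key for each argument. play_rows: Moves the arm, as the interface text tells. Shift numbers are shares of 200 mm and turn numbers shares of 180 degrees, none past 1 either way. Its arguments: {"type":"object","properties":{"moves":{"type":"string"},"squeeze":{"type":"number"}},"required":["moves"]}

```bash
mkdir -p pics
cat > h.py <<'E'
import numpy as np, cv2
from bench import sensors, capture, get_calibration, ctrl, boxes_of, tip_of
def ray(cam,px):
    c=get_calibration(cam); f=200/np.tan(np.radians(c['vfov']/2)); M=np.array(c['world_to_cam'])
    d=np.array([(px[0]-c['cx'])/f,-(px[1]-c['cy'])/f,-1.]); R=M[:3,:3]
    return -R.T@M[:3,3], R.T@d
def atz(cam,px,z):
    o,d=ray(cam,px); return o+d*(z-o[2])/d[2]
def proj(cam,p):
    c=get_calibration(cam); f=200/np.tan(np.radians(c['vfov']/2)); M=np.array(c['world_to_cam'])
    q=M[:3,:3]@np.array(p)+M[:3,3]; return np.array([c['cx']-f*q[0]/q[2], c['cy']+f*q[1]/q[2]])
E
python3 - <<'E'
from h import *
for c in ['scene','top']:
    im=capture(c); cv2.imwrite(f'pics/{c}.png',im[:,:,::-1])
    print(c,{k:v for k,v in get_calibration(c).items()})
    for l in ['purple_tin','loupe','driver_stand']: print(l,[(np.round(b['rect']),round(b['score'],2)) for b in boxes_of(c,l)])
    for l in ['mouth','lip','pocket','purple_tin']: print(l,[(np.round(b['pixel'],1),round(b['score'],2)) for b in tip_of(c,l)])
print(sensors.sense(),ctrl.tcp_to_tips)
E
```

```text
scene {'vfov': 48.20346569535228, 'cx': 315.84512597786625, 'cy': 205.4219317035031, 'world_to_cam': array([[ 8.71669987e-01,  4.89726505e-01, -1.89574306e-02,
        -4.98523857e+02],
       [-3.27539404e-01,  6.10892925e-01,  7.20782750e-01,
         1.78632794e+02],
       [ 3.64567377e-01, -6.22075384e-01,  6.92901756e-01,
        -1.31774787e+03],
       [ 0.00000000e+00,  0.00000000e+00,  0.00000000e+00,
         1.00000000e+00]])}
purple_tin [(array([352., 288.,  30.,  18.]), 0.83), (array([305., 242.,  15.,  28.]), 0.75), (array([253., 261.,  29.,  24.]), 0.68), (array([295., 283.,  33.,  16.]), 0.66), (array([375., 230.,  44.,  63.]), 0.49)]
loupe [(array([243., 343.,  24.,  25.]), 0.78)]
driver_stand [(array([376., 228.,  41.,  63.]), 0.77)]
mouth [(array([325.2, 149.4]), 0.85)]
lip [(array([337.9, 151.7]), 0.81), (array([209.8, 278.7]), 0.72), (array([344.1, 159.2]), 0.37)]
pocket [(array([341.4, 159.8]), 0.77)]
purple_tin [(array([252.2, 259.2]), 0.74), (array([301.8, 244.3]), 0.73), (array([349.5, 288.8]), 0.66), (array([294.1, 281.5]), 0.6)]
top {'vfov': 43.07593752219
[... 987 characters left out ...]
'joint_positions': array([-1.35840081e+00,  1.30344113e-01,  1.48817919e+00,  1.01533739e-05,
        1.52297017e+00, -8.54133053e-02]), 'qd': array([ 0.00039935, -0.00100597,  0.00186991, -0.00026741,  0.0002276 ,
        0.0001574 ]), 'joint_efforts': array([-2.26264565e-03, -5.69263780e+01, -5.00835907e+01, -5.36953612e-04,
        8.60934852e-04, -3.60325794e-05]), 'position': array([ 176.07876569, -573.61134682,  248.33707408]), 'orientation': array([9.88934242e-01, 1.48354516e-01, 8.20733318e-06, 4.91722334e-05]), 'force': array([-0.9842572 , -0.73612936, -0.20979257]), 'moment': array([-0.00159506,  0.03752594,  0.02209286]), 'gripper_force': 0.0, 'grip_width': 1.000712720394438} 17.0
```

View pics/scene.png

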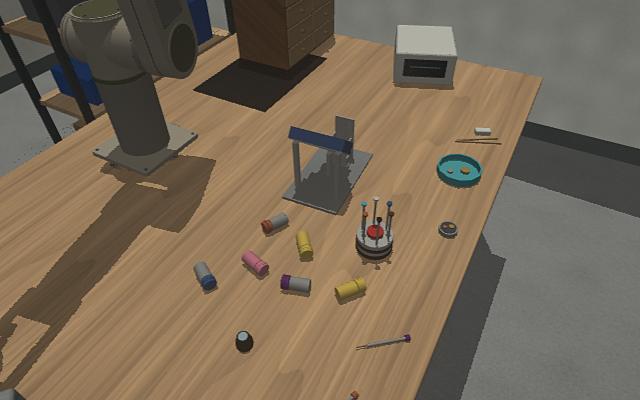

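View pics/top.png

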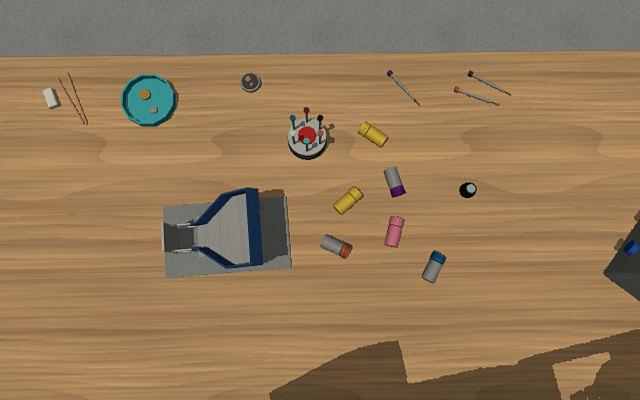

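The top view shows the purple-capped tin at (395,182), cap at the lower end near (398,189); in the scene view it is at (295,284). The chute mouth is at top (236,229) and its foot at (188,236).
It could be confused with pink (395,232), yellow (348,200) and (373,134), blue (434,267) or copper (336,246), all top view. I choose (395,182): it is the only one with steel and a purple cap.

Run:
```python
from h import *
t=cv2.imread('pics/top.png'); s=cv2.imread('pics/scene.png')
a=cv2.resize(t[155:285,150:310],None,fx=4,fy=4,interpolation=cv2.INTER_CUBIC)[:, :]
b=cv2.resize(t[160:210,365:425],None,fx=4,fy=4,interpolation=cv2.INTER_CUBIC)
c=cv2.resize(s[265:305,265:325],None,fx=4,fy=4,interpolation=cv2.INTER_CUBIC)
out=np.zeros((520,640+160,3),np.uint8); out[:,:640]=a
out[:133,640:]=cv2.resize(b,(160,133)); out[200:307,640:]=cv2.resize(c,(160,107))
cv2.imwrite('pics/crop.png',out)
print('tin box', atz('top',(393.5,182.5),15), atz('scene',(295,283.5),15))
print('loupe',atz('top',(469,190),15),atz('scene',(243,343),15))
print('mouth',atz('top',(236.3,228.8),122),atz('scene',(325.2,149.4),122))
print('lip',atz('top',(194.3,234),122-115*np.sin(np.radians(40))),atz('scene',(337.9,151.7),48))
print('pocket',atz('top',(187.6,237.3),6),atz('scene',(341.4,159.8),6))
# purple mask
hsv=cv2.cvtColor(t,cv2.COLOR_BGR2HSV)
m=np.zeros(hsv.shape[:2],bool); m[160:205,375:415]=True
p=m&(hsv[...,0]>125)&(hsv[...,0]<165)&(hsv[...,1]>80); y,x=np.nonzero(p); print('purple',x.mean(),y.mean(),len(x))
g=m&(hsv[...,1]<60)&~p; y2,x2=np.nonzero(g); print('steel',x2.mean(),y2.mean(),len(x2))
A=atz('top',(x.mean(),y.mean()),20);B=atz('top',(x2.mean(),y2.mean()),20);print(A,B,A-B)
```

```text
tin box [ 648.08603981 -227.04252654   15.        ] [ 650.15147252 -227.12077801   15.        ]
loupe [ 629.83785429 -386.37695313   15.        ] [ 635.21756903 -389.41437126   15.        ]
mouth [545.31935394  88.15522333 122.        ] [554.04565109  82.79673366 122.        ]
lip [542.50012894 183.55912569  48.07942489] [541.42899818 176.70730626  48.        ]
pocket [539.08886765 207.20898706   6.        ] [542.00411106 198.12056655   6.        ]
purple 397.11304347826086 190.91304347826087 115
steel 392.2681992337165 177.3831417624521 261
[ 629.15322301 -233.14848127   20.        ] [ 658.20543129 -224.04221926   20.        ] [-29.05220828  -9.10626202   0.        ]
```

View pics/crop.png

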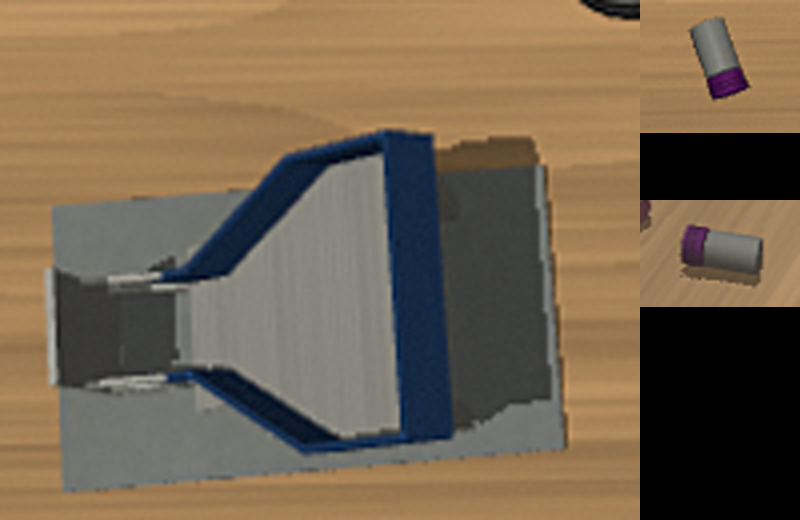

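The crop confirms a steel body with a purple cap (cap towards the bottom of the top view) and the chute running downhill to the left, which is +y. Next I check the chute model by overlay and work out the moves.

```bash
cat >> h.py <<'E'
from scipy.spatial.transform import Rotation as Ro
M0=np.array([547.5,89.5,122.]); YAW=93
def chuteR():
    d=np.radians(YAW);h=np.array([np.cos(d),np.sin(d),0]);a=np.radians(40);u=np.array([0,0,1.])
    x=np.cos(a)*h-np.sin(a)*u; z=np.sin(a)*h+np.cos(a)*u; return np.c_[x,np.cross(z,x),z]
def C(x,y,z): return M0+chuteR()@np.array([x,y,z])
def rel(p,R):
    s=sensors.sense(); R0=Ro.from_quat(s['orientation']).as_matrix()
    print('row',np.round(R0.T@(np.array(p)-s['position'])/200,3),np.round(Ro.from_matrix(R0.T@R).as_rotvec()/np.pi,3))
E
python3 - <<'E'
from h import *
ims=[]
for c,(x0,y0,k) in {'top':(150,155,2.5),'scene':(270,100,4)}.items():
    im=cv2.imread(f'pics/{c}.png')[y0:y0+(210 if c=='top' else 120),x0:x0+(300 if c=='top' else 120)]; im=cv2.resize(im,None,fx=k,fy=k)
    for z in (0,26):
        pts=np.array([(proj(c,C(x,y,z))-[x0,y0])*k for x,y in [(-60,-65),(5,-65),(85,-23),(115,-23),(115,23),(85,23),(5,65),(-60,65)]])
        cv2.polylines(im,[pts.astype(np.int32)],True,(0,255,0) if z else (0,0,255),1)
    ims.append(im)
cv2.imwrite('pics/ov.png',ims[0]); cv2.imwrite('pics/ov2.png',ims[1])
print('yellow',atz('top',(348.4,201),15),'yellow2',atz('top',(372,133.5),15),'pink',atz('top',(394.3,232.5),15),'stand',atz('top',(307,135),60))
R=Ro.from_quat(sensors.sense()['orientation']).as_matrix(); print(R)
a=np.radians(17.4);x=np.array([np.cos(a),np.sin(a),0]);z=np.array([0,0,-1.]);RG=np.c_[x,np.cross(z,x),z]
rel([649,-227,100],RG); rel([649,-227,19],RG)
E
```

```text
yellow [ 609.85474011 -130.53214312   15.        ] yellow2 [ 755.61760573 -184.84338368   15.        ] pink [ 542.23781427 -224.67619314   15.        ] stand [741.60568483 -45.54940301  60.        ]
[[ 9.55981875e-01  2.93425720e-01  3.08228714e-05]
 [ 2.93425722e-01 -9.55981871e-01 -9.48210208e-05]
 [ 1.64317990e-06  9.96914006e-05 -9.99999995e-01]]
row [ 2.769 -0.963  0.742] [ 0.    -0.    -0.002]
row [ 2.769 -0.963  1.147] [ 0.    -0.    -0.002]
```

View pics/ov.png

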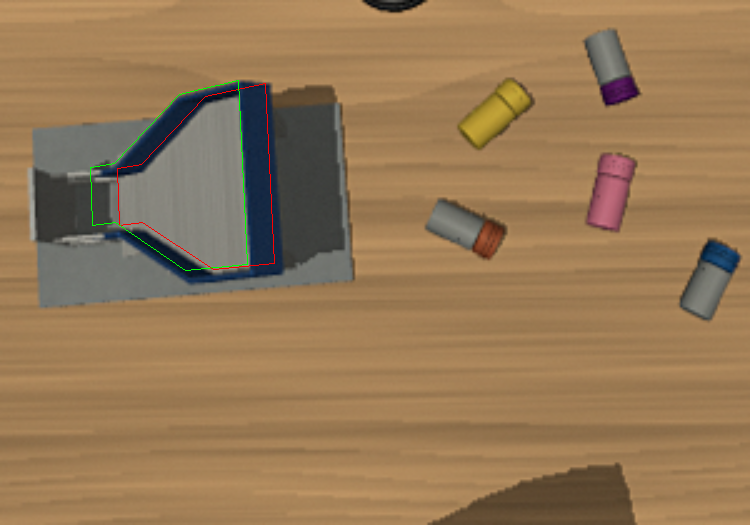

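View pics/ov2.png

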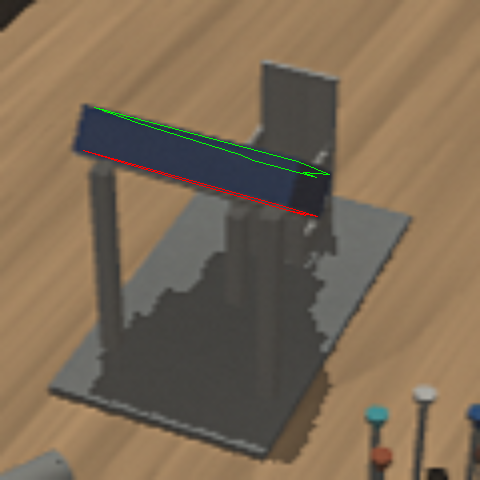

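The overlay matches the chute to a few mm; I nudge it to (544, 90) with yaw 93.5°. Now the approach.

play_rows:
  moves: "0.3 -0.1 0 0 0 0 -0.3; 0.6 -0.2 0 0 0 0 -0.3; 0.85 -0.3 0 0 0 0 -0.3; 1 -0.35 0 0 0 0 -0.3; 1 -0.35 0 0 0 0 -0.3"
  squeeze: 40

```text
time_s: 1.42
position: [348.6, -446.5, 248.4]
orientation: [0.989, 0.15, 0.0, 0.0]
force: [-0.2, -0.3, 0.1]
grip_width: 0.646
gripper_force: 0.0
```

play_rows:
  moves: "0.3 -0.1 0.1 0 0 0 -0.3; 0.6 -0.2 0.2 0 0 0 -0.3; 0.85 -0.3 0.3 0 0 0 -0.3; 1 -0.35 0.35 0 0 0 -0.3; 1 -0.35 0.35 0 0 0 -0.3"

```text
time_s: 2.05
position: [517.8, -321.1, 176.6]
orientation: [0.989, 0.15, -0.001, -0.001]
force: [-0.0, 0.1, 0.0]
grip_width: 0.646
gripper_force: 0.0
```

play_rows:
  moves: "0.25 -0.1 0.1 0 0 0 -0.3; 0.5 -0.2 0.2 0 0 0 -0.3; 0.7 -0.26 0.3 0 0 0 -0.3; 0.77 -0.26 0.35 0 0 0 -0.3; 0.77 -0.26 0.35 0 0 0 -0.3; 0.77 -0.26 0.35 0 0 0 -0.3"

```text
time_s: 2.8
position: [648.7, -229.3, 109.2]
orientation: [0.989, 0.148, 0.0, 0.0]
force: [-0.3, -1.0, 0.3]
grip_width: 0.652
gripper_force: 0.0
```

```bash
sed -i 's/547.5,89.5,122/544,90,122/;s/YAW=93$/YAW=93.5/' h.py
python3 - <<'E'
from h import *
for c in ['top','scene']:
    im=capture(c); cv2.imwrite(f'pics/{c}2.png',im[:,:,::-1]); print(proj(c,sensors.sense()['position']))
a=cv2.imread('pics/top2.png')[120:250,340:470];b=cv2.imread('pics/scene2.png')[190:320,230:360]
cv2.imwrite('pics/pre.png',cv2.resize(np.hstack([a,b]),None,fx=3,fy=3))
s=sensors.sense(); print(s['time_s'],s['position'],s['grip_width'],s['joint_positions'])
a=np.radians(17.4);x=np.array([np.cos(a),np.sin(a),0]);z=np.array([0,0,-1.]);RG=np.c_[x,np.cross(z,x),z]
rel([649,-227,19],RG)
E
```

```text
[402.23308255 173.54750903]
[291.43240691 254.59840358]
2.9 [ 648.95955944 -229.08309972  109.56692771] 0.6478125323844376 [-4.13661037e-01  4.57612298e-01  1.35409775e+00 -3.03930878e-04
  1.32840315e+00  8.61025462e-01]
row [ 0.003 -0.01   0.453] [ 0.    -0.    -0.002]
```

View pics/pre.png

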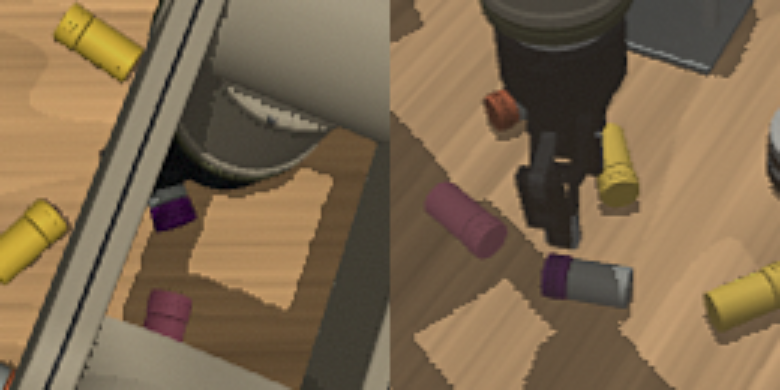

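The tin is below the gripper, between the fingers, and clear of its neighbours. I descend and grip.

play_rows:
  moves: "0 -0.01 0.2 0 0 0 -0.3; 0 -0.01 0.35 0 0 0 -0.3; 0 -0.01 0.45 0 0 0 -0.3; 0 -0.01 0.45 0 0 0 -0.3; 0 -0.01 0.45 0 0 0 0.5; 0 -0.01 0.45 0 0 0 0.8; 0 -0.01 0.45 0 0 0 0.8; 0 -0.01 0.45 0 0 0 0.8; 0 -0.01 0.45 0 0 0 0.8"
  squeeze: 40

```text
time_s: 4.03
position: [650.1, -226.3, 20.5]
orientation: [0.989, 0.148, 0.001, 0.001]
force: [-0.5, -0.7, 5.9]
grip_width: 0.338
gripper_force: 39.8
```

play_rows:
  moves: "0 0 -0.2 0 0 0 0.8; 0 0 -0.45 0 0 0 0.8; 0 0 -0.7 0 0 0 0.8; 0 0 -0.95 0 0 0 0.8; 0 0 -1 0 0 0 0.8; 0 0 -1 0 0 0 0.8"

```text
time_s: 4.78
position: [649.2, -225.7, 219.1]
orientation: [0.989, 0.148, 0.001, 0.0]
force: [0.1, 0.3, -1.2]
grip_width: 0.338
gripper_force: 39.7
```

Run:
```python
from h import *
for c in ['top','scene']:
    im=capture(c); cv2.imwrite(f'pics/{c}3.png',im[:,:,::-1])
p=proj('scene',sensors.sense()['position']).astype(int); print(p)
b=cv2.imread('pics/scene3.png')[p[1]-60:p[1]+60,p[0]-60:p[0]+60]
cv2.imwrite('pics/held.png',cv2.resize(b,None,fx=4,fy=4))
s=sensors.sense(); print(s['position'],s['grip_width'],s['gripper_force'])
r=chuteR(); RT=np.c_[r[:,0],-r[:,1],-r[:,2]]
print(np.linalg.det(RT)); rel(C(-15,0,90),RT)
```

```text
[288 214]
[ 647.84728809 -225.14161597  215.89275348] 0.33709323791482093 39.71360743045807
1.0
row [ 0.021 -1.884  0.08 ] [-0.149 -0.188 -0.406]
```

View pics/held.png

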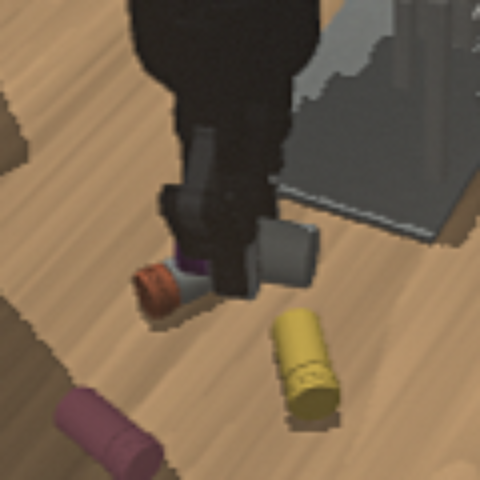

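The purple tin is held (cap on the left, steel on the right, lifted clear). Next I turn and carry it towards the mouth, with some extra height.

play_rows:
  moves: "0 -0.1 -0.2 -0.018 -0.023 -0.05 0.8; 0 -0.2 -0.35 -0.037 -0.047 -0.1 0.8; 0 -0.35 -0.4 -0.055 -0.07 -0.15 0.8; 0 -0.5 -0.4 -0.074 -0.094 -0.2 0.8; 0 -0.65 -0.4 -0.092 -0.117 -0.25 0.8; 0 -0.8 -0.4 -0.11 -0.14 -0.3 0.8; 0 -0.9 -0.4 -0.13 -0.164 -0.353 0.8; 0 -1 -0.4 -0.149 -0.188 -0.406 0.8; 0 -1 -0.4 -0.149 -0.188 -0.406 0.8; 0 -1 -0.4 -0.149 -0.188 -0.406 0.8"

```text
time_s: 6.12
position: [589.7, -34.6, 296.9]
orientation: [0.644, 0.684, -0.235, 0.25]
force: [-1.2, -0.8, -1.2]
grip_width: 0.332
gripper_force: 39.7
```

Run:
```python
from h import *
s=sensors.sense(); print(s['position'],s['joint_positions'],s['gripper_force'])
r=chuteR(); RT=np.c_[r[:,0],-r[:,1],-r[:,2]]
rel(C(-15,0,90),RT);rel(C(-15,0,22),RT)
```

```text
[589.6976414  -34.57898247 296.9049375 ] [ 0.23278388  0.16406581  1.51204286 -0.68846793  1.60002656  0.20001724] 39.732452630996704
row [ 0.973 -0.191 -0.191] [-0.     0.001 -0.   ]
row [ 0.974 -0.191  0.149] [-0.     0.001 -0.   ]
```

play_rows:
  moves: "0.2 -0.1 -0.19 0 0 0 0.8; 0.45 -0.19 -0.19 0 0 0 0.8; 0.7 -0.19 -0.19 0 0 0 0.8; 0.9 -0.19 -0.19 0 0 0 0.8; 0.97 -0.19 -0.19 0 0 0 0.8; 0.97 -0.19 -0.1 0 0 0 0.8; 0.97 -0.19 0 0 0 0 0.8; 0.97 -0.19 0 0 0 0 0.8"

```text
time_s: 7.12
position: [542.6, 108.6, 171.9]
orientation: [0.644, 0.683, -0.236, 0.25]
force: [-0.3, 0.0, -0.9]
grip_width: 0.332
gripper_force: 39.8
```

Run:
```python
from h import *
ims=[]
p0=sensors.sense()['position']
for c in ['top','scene']:
    cv2.imwrite(f'pics/{c}4.png',capture(c)[:,:,::-1]); p=proj(c,p0).astype(int); print(c,p)
    ims.append(cv2.imread(f'pics/{c}4.png')[p[1]-65:p[1]+65,p[0]-65:p[0]+65])
cv2.imwrite('pics/over.png',cv2.resize(np.hstack(ims),None,fx=3,fy=3))
s=sensors.sense(); print(p0,s['force'],s['gripper_force'])
r=chuteR(); RT=np.c_[r[:,0],-r[:,1],-r[:,2]]
rel(C(-15,0,22),RT)
```

```text
top [220 228]
scene [326 125]
[542.56644417 108.63243799 171.87978396] [-0.62634412 -0.17054301 -0.68756007] 39.80105638504028
row [ 0.014 -0.003  0.152] [ 0.     0.001 -0.001]
```

View pics/over.png

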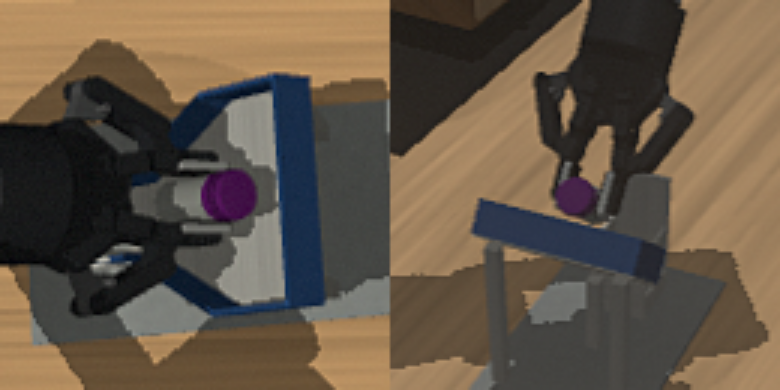

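Cap uphill, tin centred in the mouth and along the slope. I lower it gently.

play_rows:
  moves: "0.01 0 0.06 0 0 0 0.8; 0.01 0 0.1 0 0 0 0.8; 0.01 0 0.12 0 0 0 0.8; 0.01 0 0.13 0 0 0 0.8; 0.01 0 0.13 0 0 0 0.8"

```text
time_s: 7.85
position: [544.3, 96.1, 152.0]
orientation: [0.644, 0.684, -0.234, 0.251]
force: [0.7, -0.6, -1.3]
grip_width: 0.337
gripper_force: 39.8
```

play_rows:
  moves: "0 0 0.01 0 0 0 0.8; 0 0 0.02 0 0 0 0.8; 0 0 0.02 0 0 0 0.8"

```text
time_s: 8.22
position: [544.3, 93.4, 148.7]
orientation: [0.644, 0.684, -0.235, 0.251]
force: [-0.2, 0.1, -0.7]
grip_width: 0.334
gripper_force: 39.8
```

play_rows:
  moves: "0 0 0.01 0 0 0 0.8; 0 0 0.01 0 0 0 0.8"

```text
time_s: 8.48
position: [544.5, 92.2, 147.4]
orientation: [0.644, 0.684, -0.234, 0.251]
force: [0.3, 0.4, -1.2]
grip_width: 0.334
gripper_force: 39.9
```

play_rows:
  moves: "0 0 0.01 0 0 0 0.8; 0 0 0.01 0 0 0 0.8"

```text
time_s: 8.72
position: [545.0, 92.0, 147.2]
orientation: [0.644, 0.684, -0.233, 0.251]
force: [-4.2, 7.0, 8.1]
grip_width: 0.333
gripper_force: 40.9
```

Contact with the bed, so I let go by opening the fingers moderately.

play_rows:
  moves: "0 0 -0.005 0 0 0 0; 0 0 -0.005 0 0 0 -0.3; 0 0 -0.005 0 0 0 -0.4; 0 0 -0.005 0 0 0 -0.4; 0 0 -0.005 0 0 0 -0.4; 0 0 -0.005 0 0 0 -0.4; 0 0 -0.005 0 0 0 -0.4; 0 0 -0.005 0 0 0 -0.4"

```text
time_s: 9.72
position: [544.5, 91.6, 146.6]
orientation: [0.644, 0.684, -0.234, 0.251]
force: [0.2, 0.5, 0.0]
grip_width: 0.704
gripper_force: 0.0
```

play_rows:
  moves: "0 0 -0.2 0 0 0 -0.4; 0 0 -0.4 0 0 0 -0.4; 0 0 -0.6 0 0 0 -0.4; -0.3 0 -0.8 0 0 0 -0.4; -0.6 0 -0.8 0 0 0 -0.4; -0.8 0 -0.8 0 0 0 -0.4; -0.8 0 -0.8 0 0 0 -0.4; -0.8 0 -0.8 0 0 0 -0.4"

```text
time_s: 10.72
position: [545.0, 72.8, 371.1]
orientation: [0.644, 0.684, -0.235, 0.25]
force: [-0.2, -0.2, -0.4]
grip_width: 0.697
gripper_force: 0.0
```

Run:
```python
from h import *
ims=[]
for c in ['top','scene']:
    cv2.imwrite(f'pics/{c}5.png',capture(c)[:,:,::-1])
    x,y,w=(135,165,150) if c=='top' else (270,90,120)
    ims.append(cv2.resize(cv2.imread(f'pics/{c}5.png')[y:y+w,x:x+w],(400,400)))
    print([(np.round(b['pixel']),round(b['score'],2)) for b in tip_of(c,'purple_tin')],proj(c,C(85,0,0)))
cv2.imwrite('pics/end.png',np.hstack(ims)); print(sensors.sense()['time_s'])
```

```text
[(array([350., 201.]), 0.97), (array([400., 235.]), 0.95), (array([372., 134.]), 0.89), (array([180., 234.]), 0.52)] [206.51458051 234.31520653]
[(array([352., 288.]), 0.95), (array([304., 242.]), 0.81), (array([251., 261.]), 0.77), (array([345., 150.]), 0.44)] [333.72863458 150.04829372]
10.925
```

View pics/end.png

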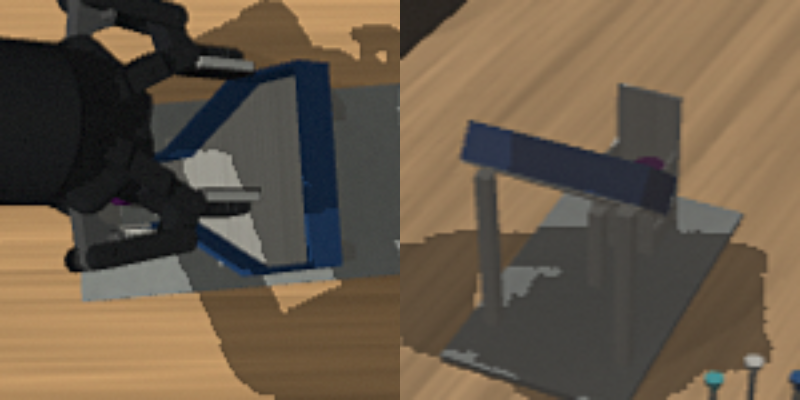

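The purple cap shows in the pocket. I move the arm back for a clear final check.

play_rows:
  moves: "-0.3 0 -0.1 0 0 0 -0.4; -0.6 0 -0.2 0 0 0 -0.4; -0.9 0 -0.2 0 0 0 -0.4; -1 0 -0.2 0 0 0 -0.4; -1 0 -0.2 0 0 0 -0.4; -1 0 -0.2 0 0 0 -0.4"

```text
time_s: 11.68
position: [552.9, -53.2, 528.9]
orientation: [0.643, 0.685, -0.236, 0.25]
force: [0.3, 0.0, -0.3]
grip_width: 0.701
gripper_force: 0.0
```

Run:
```python
from h import *
ims=[]
d=np.radians(YAW);P=C(115,0,0)+23*np.array([np.cos(d),np.sin(d),0]);P[2]=6;print(P)
for c in ['top','scene']:
    cv2.imwrite(f'pics/{c}6.png',capture(c)[:,:,::-1]); im=cv2.imread(f'pics/{c}6.png')
    x,y,w=(145,195,80) if c=='top' else (310,110,70)
    cr=im[y:y+w,x:x+w]; h=cv2.cvtColor(cr,cv2.COLOR_BGR2HSV); m=(h[...,0]>130)&(h[...,0]<165)&(h[...,1]>80)
    yy,xx=np.nonzero(m); print(c,len(xx),xx.mean()+x,yy.mean()+y, np.ptp(xx),np.ptp(yy),'expected top z66',proj(c,P+[0,0,60]))
    ims.append(cv2.resize(cr,(400,400),interpolation=cv2.INTER_CUBIC))
cv2.imwrite('pics/end2.png',np.hstack(ims))
```

```text
[537.21780573 200.88789618   6.        ]
top 195 180.66153846153847 234.01538461538462 40 23 expected top z66 [183.32908425 236.12319372]
scene 19 345.10526315789474 138.26315789473685 7 3 expected top z66 [340.73895294 141.04302288]
```

View pics/end2.png

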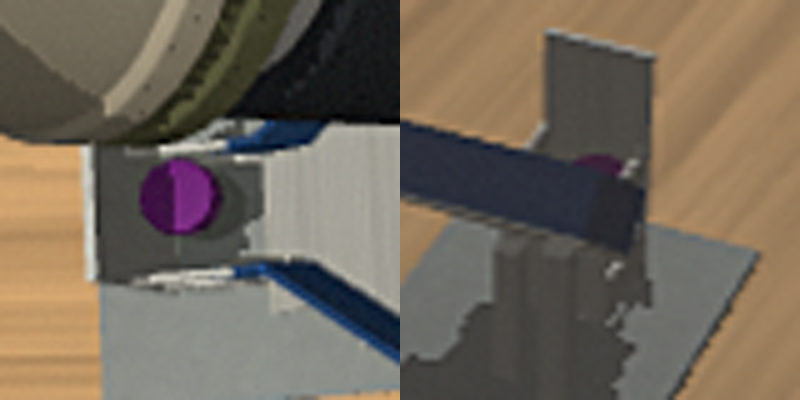

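The top view shows the purple cap as a full circle at about (181,234), inside the pocket. The tin is standing with the cap up.

```bash
python3 -c "
from bench import ctrl; print(ctrl.close_job())"
```

```text
the job is handed in; nothing more can be done
None
```

The purple-capped tin slid down the chute and was standing in the pocket, cap up, when I handed the job in at about 12 s; the gripper went near no other tin or the loupe, though I did not re-measure those at the end.

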